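# Stand the bottle in the guard and hold its lever at four clicks

### The job

Stand the shorter lab bottle (green-topped label) upright inside the raised ring of the bottle guard and let go of it. Then take the red knob of the guard's click lever, swing it towards the bottle by exactly four clicks from its rest stop, counting them by feel and never going on to a fifth, and finish still holding the knob there, because the lever springs back if it is let go. Leave the taller bottle and the green tube rack where they stand.

Things in the scene. Friction and masses are not known exactly. Their poses are not given: they have to be found in the camera images.
- bottle_centre (a point): the shorter lab bottle (clear, green-topped label on its -x side, blue screw cap): body 60 mm in diameter, 116 mm tall, 0.18 to 0.35 kg, standing. This point is on its axis half-way up, 58 mm above its underside; z is the bottle's axis. The cap, 33 mm in diameter, spans 81 to 112 mm above the underside: grasp it there.
- water_bottle: the same shorter bottle; origin at the centre of its underside
- tall_bottle: the taller lab bottle (clear, blue-topped label, blue cap), 68 mm in diameter, 142 mm tall, to be left alone; origin at the centre of its underside
- rack: green tube rack, 60x172x47 mm, to be left alone; origin at the centre of its underside, long side along its y
- guard: bottle guard fixed to the worktop: aluminium plate 125x262x12 mm with a ring for the bottle, a padded fence on the ring's +y side, a sliding jaw on its -y side and, beyond the jaw, the click lever. Origin on the worktop below the ring's centre, z up. Fence and jaw are 60 mm wide in x and reach 70 mm above the worktop; fence face at y = 43 mm.
- cradle (a point): centre of the bottle's flat place, on the plate's top (12 mm above the worktop), where the bottle's underside goes; axes as guard. Round it a raised black ring, inner radius 43 mm, 6 mm high.
- jaw (a joint): travel of the jaw towards the bottle, m: driven by the lever, 6 mm per click. Its padded face is at the guard's y = -63 mm at rest and y = -39 mm at four clicks, so that the bottle cannot tip but is not squeezed.
- lever_pivot (a point): a point on the lever's upright axis, 125 mm from the ring's centre along the guard's -y, 70 mm above the worktop. Axes as guard. Nothing there stands higher than 55 mm above the worktop but the knob.
- knob (a point): red upright round knob on the lever's end, on the guard's -x side: 18 mm in diameter, from 46 to 90 mm above the worktop, this point on its axis 70 mm above the worktop, 105 mm from the pivot. Can be pinched from above. It travels on a horizontal arc about the pivot, towards the guard's +y (clockwise seen from above).
- lever (a joint): angle of the click lever, rad: 0 at its rest stop, growing clockwise seen from above as the knob swings towards the bottle. A click every 12 degrees (0.209 rad, 22 mm of knob travel), a hump half-way between clicks: four clicks are at 0.838 rad. A spring returns it to 0: pushing at the knob takes about 9 N on leaving a click and falls to about 3 N as it drops into the next.
Things that resemble listed ones, but are neither listed nor needed, are in the scene too. What is shaped like the water_bottle but purple is not meant.

How it is judged (in metres and radians):
On the way, in this order (a step that is already met when the one before it is completed fails the run):
1. the shorter bottle stands upright in the ring, let go, with the lever still at its rest stop (horizontal distance between bottle_centre and cradle below 0.016 m and z of bottle_centre in the frame of cradle between 0.053 and 0.063 m and angle between bottle_centre's own z axis and vertical below 0.08 rad and contact force between the fingers and water_bottle below 0.1 N and value of joint lever below 0.10472 rad), for 0.2 s.
2. the lever has been brought to four clicks by its knob, with the bottle standing in the ring (horizontal distance between bottle_centre and cradle below 0.016 m and z of bottle_centre in the frame of cradle between 0.053 and 0.063 m and angle between bottle_centre's own z axis and vertical below 0.08 rad and contact force between the fingers and water_bottle below 0.1 N and value of joint lever between 0.753984 and 0.921536 rad and contact force between the fingers and knob_post above 1 N), for 0.3 s.
At the end, for the whole second after the job is handed in: The shorter bottle stands upright (within 0.08 rad) and at rest inside the ring, its axis within 16 mm of the ring's centre, not touched by the fingers; the lever is still, at its fourth click (within 0.4 of a click), and the fingers are on its knob with more than 1 N (all of step 2 and velocity of joint lever between -0.05 and 0.05 rad/s and linear speed of water_bottle below 0.02 m/s); the arm keeps its last pose, push and grip.
It fails at once if the lever goes on towards a fifth click (past 4.5 clicks) (value of joint lever above 0.952952 rad).
It fails at once if the taller bottle is moved by more than 30 mm (distance of tall_bottle from where it was at the start of the episode above 0.03 m).
It fails at once if the tube rack is moved by more than 30 mm (distance of rack from where it was at the start of the episode above 0.03 m).
It also fails if it takes over 61 s, if anything falls off the work surface, if the arm or the gripper's body presses on something with over 40 N, if the wrist force passes 120 N, or if a joint passes its speed limit or range.

### The arm

A 6-joint arm with a two-finger parallel gripper is mounted at the origin on a cart in front of the work surface, level with it; the furniture and walls round the work are solid. World frame = base frame: x ahead of the robot, y to its left, z up, the work surface at z = 0. Lengths are in mm, angles in rad, forces in N, time in s.
With the tool pointing down it reaches from about 350 to 875 mm from the base axis. Payload 4.2 kg.
Tool frame: the origin (TCP) lies midway between the tips of the shut fingers; the grasp point (between the pads) lies 19 mm behind it; x points along the fingers, y is the direction in which the jaws open and shut, and the axes are right-handed (so a half turn about x gives the same grasp; the last joint's range is limited). The gripper opens to 85 mm and grips with 20 to 120 N. Pads are 22 mm wide; open, the fingers measure 114 mm over their backs; the gripper's body (76 mm by 85 mm) begins 54 mm behind the grasp point. The pads swing forward as they close: fully open they stand 13 mm farther back than shut.
Start: joints at [-1.033, 0.385, 0.008, 0, -1.194, -0.259], TCP at [172.018, -600.84, 231.312] pointing down, gripper open.
Joint ranges: [-3.14, 3.14], [-1.21, 2.06], [-1.07, 1.41], [-3.16, 2.05], [-2.99, -0.16], [-3.1, 3.1]. Speed limits (rad/s): [2.79, 2.79, 3.14, 3.14, 3.14, 3.14].

### API

Orientations are given as a unit quaternion [x, y, z, w].
In Python, from bench import readout, imaging, arm gives the robot as it stands.
- The arm moves only by the tool arm_command, never from a script. Its argument "increments" is a list of rows, each a list of 3 entries, a list of its own where there are three numbers: the turn, a rotation vector about the world's x, y, z in degrees, then the shift along the world's x, y, z in mm, then the closure, from 0 (fully open) to 1 (shut). In form: [[[ax, ay, az], [tx, ty, tz], fingers], ...]. A call has exactly 5 rows; each row is the pose to reach, as a shift and turn from the pose measured when the call began; what a row does not reach only later rows make up. A row lasts 1/10 s, in which the tool goes at most 50 mm and 8.59 degrees, less where a joint would pass 70% of its speed; a pose out of reach is approached as far as the arm can. A call with a gripper value outside its range is refused whole. The fingers move at their own pace and stop on an object; the grip force is fixed at half the most. Time passes only in rows, so rows that repeat a pose let the fingers close, or fill a call up. It gives the time, the measured TCP pose, the force and the opening at its end, in the units of the state.
- readout.read_state(): the state, without advancing time (a new reading comes with each control period).
- imaging.get_image(name): name is "scene" or "top" or "wrist"; returns (picture, depth): 400x640x3 uint8, blue, green, red; 400x640 float32, mm along the optical axis (not along the pixel's ray), 0 where there is no reading.
- imaging.camera_info(name): a dict with "vfov" (degrees; the focal length in pixels is half the picture's height over the tangent of half this angle, whatever the lens; pixels are square), "cx", "cy" (the principal point, pixels), "D" ([k1, k2, p1, p2, k3] as OpenCV has them; the pictures are not rectified), "eye" and "rotation" of the camera in the world; the wrist camera has in their place "T_tool_cam" (4x4, takes a point from camera to tool coordinates, whose origin is the TCP and whose axes are the tool frame's). Camera axes: x right, y down, z forward; pixel columns grow to the right and rows downward; lengths in mm; the calibration is good to about 2 mm. A picture is of the moment at which its call begins: read the wrist's pose just before it. camera_info takes no time and is no camera call.
- arm.job_done(): hands the job in, once; it reports no verdict.
The state is a dict: "clock": time; "joints": joint angles; "joint_vel": joint speeds; "joint_efforts": joint torques, N m; "position": TCP position; "ee_rot": TCP orientation; "contact_force": force on the tool from outside, world axes, zero at the start; "wrist_torque": the same for the moment, N m; "gripper_width": finger opening in mm.
Only numpy, scipy, OpenCV 4.12 (cv2) and the standard library are available. Lean on these libraries where they do the work, as an engineer would, in place of code of your own. Each camera call takes 0.05 s, during which the arm holds its last target. There are 200 camera calls.

## Working session

There is one attempt and no reset: what is moved stays moved. The work goes in short steps, Python scripts to look and compute and a tool call to move; the robot and the scene stay as the last step left them, time stands still between calls to the robot, and variables do not carry over. Pictures are saved under pics/ and viewed, about 8 in all and at most 12, crops included, and the job is handed in when it is done.

Besides the shell and the picture viewer there is one more tool, called after "Emit:" by a JSON object that holds its "api" and its "payload", one argument or row to a line. arm_command: Moves the arm, as the interface text tells. Its arguments: {"type":"object","properties":{"increments":{"type":"array","items":{"type":"array"}}},"required":["increments"]}

```bash
ls; mkdir -p pics
cat > h.py <<'E'
import numpy as np, cv2
from bench import readout, imaging, arm
def cam(n):
    i=imaging.camera_info(n); f=200/np.tan(np.radians(i["vfov"]/2))
    K=np.array([[f,0,i["cx"]],[0,f,i["cy"]],[0,0,1.]]); return i,K,np.array(i["D"],float)
def pose(n,st=None):
    i,K,D=cam(n)
    if n=="wrist":
        from scipy.spatial.transform import Rotation as R
        T=np.eye(4);T[:3,:3]=R.from_quat(st["ee_rot"]).as_matrix();T[:3,3]=st["position"]
        T=T@np.array(i["T_tool_cam"]); return T[:3,3],T[:3,:3]
    return np.array(i["eye"],float),np.array(i["rotation"],float).reshape(3,3)
def rays(n,uv,st=None):
    i,K,D=cam(n); e,Rm=pose(n,st)
    p=cv2.undistortPoints(np.array(uv,float).reshape(-1,1,2),K,D).reshape(-1,2)
    return e,np.c_[p,np.ones(len(p))]@Rm.T
def onplane(n,uv,z,st=None):
    e,d=rays(n,uv,st); return e+d*((z-e[2])/d[:,2])[:,None]
def pts(n,uv,depth,st=None):
    e,d=rays(n,uv,st); return e+d*np.array([depth[int(v),int(u)] for u,v in uv])[:,None]
E
python3 - <<'E'
from h import *
print(readout.read_state())
for n in("scene","top","wrist"):
    im,d=imaging.get_image(n); cv2.imwrite(f"pics/{n}0.png",im); np.save(f"pics/{n}0.npy",d); print(n,imaging.camera_info(n))
E
```

```text
pics
{'clock': 0.0, 'joints': array([-1.03339549e+00,  3.85557845e-01,  6.59339685e-03, -5.06433699e-04,
       -1.19398364e+00, -2.58561028e-01]), 'joint_vel': array([ 0.00102669, -0.00129536,  0.00143223,  0.0008048 ,  0.00082301,
       -0.00066568]), 'joint_efforts': array([-3.31609508e-04, -3.92286694e+01,  1.88407373e+01,  4.18638155e+00,
       -4.61490912e-03, -5.85793558e-06]), 'position': array([ 171.85561171, -600.28919062,  230.20700741]), 'ee_rot': array([-0.09743441,  0.70039575,  0.09896601,  0.70011289]), 'contact_force': array([-0.0263174 ,  0.36609127,  0.05734551]), 'wrist_torque': array([-0.01456514, -0.02528826,  0.00284129]), 'gripper_width': 85.33197231327374}
scene {'vfov': 53.31756316652913, 'cx': 319.37508389322534, 'cy': 201.24993093072015, 'D': array([-0.03009135,  0.        ,  0.        ,  0.        ,  0.        ]), 'eye': array([ 25.93374527, 734.81774366, 731.77787289]), 'rotation': array([-0.25862796,  0.85018695, -0.43696891,  0.13911107])}
top {'vfov': 55.18642032542213, 'cx': 314.5600957333594, 'cy': 196.60084400252944, 'D': array([-0.09094902,  0.        ,  0.        ,  0.        ,  0.        ]), 'eye': array([ 402.36033943,  -45.3933086 , 1102.41984798]), 'rotation': array([-0.69731077,  0.7122497 , -0.05620214,  0.05744019])}
wrist {'vfov': 59.413865892975736, 'cx': 322.9350051716361, 'cy': 202.58044161207593, 'D': array([-0.03071709,  0.        ,  0.        ,  0.        ,  0.        ]), 'T_tool_cam': array([[ 4.48958262e-04, -3.17376454e-01,  9.48299523e-01,
        -1.42470302e+02],
       [ 9.99999878e-01, -5.08034094e-05, -4.90437886e-04,
         5.33168114e-02],
       [ 2.03830286e-04,  9.48299628e-01,  3.17376393e-01,
        -8.17096052e+01],
       [ 0.00000000e+00,  0.00000000e+00,  0.00000000e+00,
         1.00000000e+00]])}
```

View pics/scene0.png

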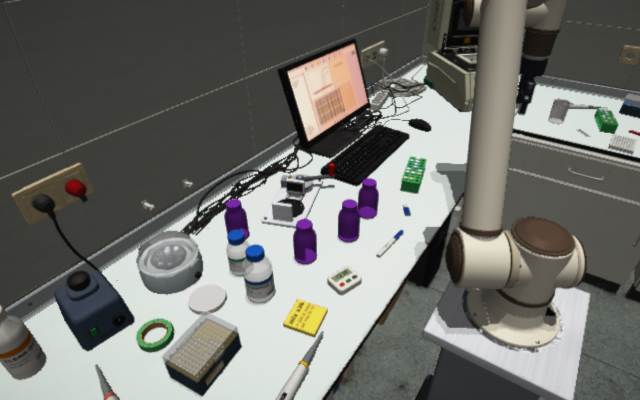

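View pics/top0.png

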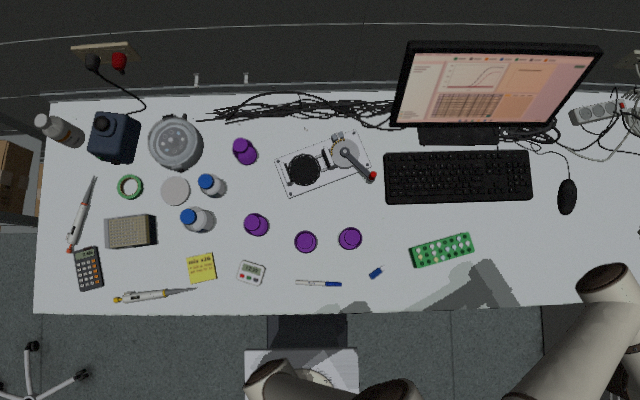

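Top view: purple bottles at (244,151), (256,224), (305,241) and (349,238). The blue-capped ones are at (210,184) and (192,219), and in the scene view at (237,252) and (258,272). The guard's ring is at (303,170) and its knob at (373,176). An enlarged crop should show which blue-capped bottle has the green label.

```bash
sed -i 's/return np.array(i\["eye"\],float),np.array(i\["rotation"\],float).reshape(3,3)/from scipy.spatial.transform import Rotation as R\n    return np.array(i["eye"],float),R.from_quat(i["rotation"]).as_matrix()/' h.py
python3 - <<'E'
from h import *
im=cv2.imread("pics/scene0.png"); t=cv2.imread("pics/top0.png")
a=cv2.resize(im[215:315,190:320],(520,400),interpolation=cv2.INTER_CUBIC)
b=cv2.resize(t[115:215,260:390],(520,400),interpolation=cv2.INTER_CUBIC)
cv2.imwrite("pics/c1.png",np.r_[a[:290],b[:300]])
d=np.load("pics/top0.npy"); ds=np.load("pics/scene0.npy")
def blobs(img,lo,hi,amin):
    m=cv2.inRange(cv2.cvtColor(img,cv2.COLOR_BGR2HSV),lo,hi)
    n,_,s,c=cv2.connectedComponentsWithStats(m)
    return [(c[k],s[k]) for k in range(1,n) if s[k][4]>=amin]
for nm,img,dd in(("top",t,d),("scene",im,ds)):
  for col,lo,hi in(("blue",(100,130,60),(118,255,255)),("red",(0,180,110),(6,255,255)),("purple",(130,100,40),(155,255,255)),("green",(55,120,60),(85,255,255))):
    for c,s in blobs(img,lo,hi,15):
        p=pts(nm,[c],dd)[0]; print(nm,col,c.round(1),s,p.round(0))
for nm,z,uv in(("ring12",18,(303,170)),("plateA",12,(274,160)),("B",12,(284,196)),):
    print(nm,onplane("top",[uv],z)[0].round(0))
E
```

```text
top blue [204.9 180.9] [198 174  15  15 168] [612. 246. 112.]
top blue [187.3 216.2] [180 209  15  15 179] [515. 281. 141.]
top blue [375.1 272.9] [370 268  11  11  67] [ 358. -212.    8.]
top blue [332.6 283.6] [325 282  16   4  58] [332. -90.  15.]
top red [372.9 173.9] [371 172   5   5  22] [ 626. -205.   87.]
top purple [244.1 151. ] [233 138  24  27 459] [694. 143. 103.]
top purple [255.7 224.4] [244 213  24  23 417] [493. 109. 113.]
top purple [350.  238.2] [339 228  23  22 389] [ 452. -134.  114.]
top purple [305.1 241.6] [295 231  21  22 370] [446. -19. 116.]
top green [441.8 249.7] [412 233  62  35 836] [ 418. -402.   20.]
scene blue [406.3 210.9] [404 208   6   7  30] [ 358. -212.    4.]
scene blue [235.6 236.5] [228 229  17  16 211] [605. 250. 114.]
scene blue [398.4 234.1] [395 230   8   9  29] [330. -95.   7.]
scene blue [254.4 252.9] [246 245  18  17 247] [510. 286. 137.]
scene blue [255.6 282.9] [246 281  20   4  39] [496. 308.  71.]
scene red [331.1 164.4] [329 163   5   4  15] [ 625. -204.   85.]
scene red [ 73.2 183.3] [ 67 180  13   9  42] [889. 438. 267.]
scene red [108.7 394.9] [105 393   9   6  16] [572. 640.  21.]
scene purple [357.5 210.7] [ 339  178   39   64 1372] [430. -31.  88.]
scene purple [235.4 216.2] [225 198  24  41 590] [690. 167.  87.]
scene purple [304.6 241.9] [294 219  22  45 833] [482. 141.  77.]
scene green [604.9 122.8] [595 109  23  24 260] [ -101. -1205.    33.]
scene green [610. 114.] [609 111   4   6  16] [ -113. -1309.    39.]
scene green [413.  177.5] [401 159  25  34 367] [ 406. -370.   24.]
scene green [236.9 260. ] [230 259  14   3  18] [592. 269.  59.]
scene green [155.9 339.6] [138 320  34  31 236] [618. 505.  -3.]
ring12 [657. -13.  18.]
plateA [691.  72.  12.]
B [583.  43.  12.]
```

View pics/c1.png

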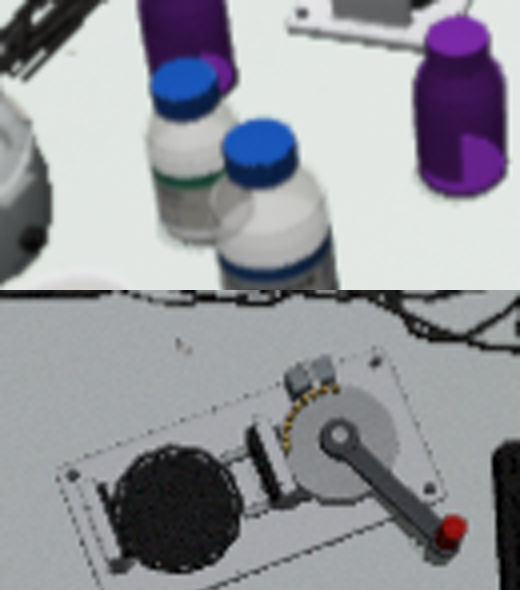

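The crop shows that the bottle with the green band is the rear one, scene (237,245) and top (205,181), so it is the one meant. Its cap is at z≈112, which fits 116 mm. The front one, scene (258,272), has a blue band and its cap is at z≈140, so it is the tall bottle. In the lower half, the ring centre is at top (304,170), the hub at (345,151.5) and the knob at (373,174).

Run:
```python
from h import *
from scipy.spatial.transform import Rotation as R
s=readout.read_state(); print(R.from_quat(s["ee_rot"]).as_matrix().round(2))
c=onplane("top",[(304,170.2)],17)[0]; p=onplane("top",[(345,151.5)],53)[0]; k=onplane("top",[(372.9,173.9)],90)[0]
print(c,p,np.linalg.norm((p-c)[:2]),k,np.linalg.norm((k-p)[:2]))
y=(c-p)[:2]; print("guard y dir",np.degrees(np.arctan2(y[1],y[0]))," lever dir",np.degrees(np.arctan2(*(k-p)[[1,0]])))
print(onplane("top",[(204.9,180.9)],112),onplane("scene",[(236.,233)],112), onplane("top",[(187.3,216.2)],138))
```

```text
[[-0.   -0.28  0.96]
 [ 0.    0.96  0.28]
 [-1.    0.   -0.  ]]
[656.93961166 -16.26809443  17.        ] [ 700.41933558 -134.39003301   53.        ] 125.87008686085272 [ 625.62522012 -204.80490554   90.        ] 102.7249433234537
guard y dir 110.2082504029509  lever dir -136.72741448084173
[[611.72662457 245.72962018 112.        ]] [[615.1816215  238.10263742 112.        ]] [[515.03269494 281.6594165  138.        ]]
```

Emit:
{"api": "arm_command", "payload": {
  "increments": [
    [[0, 0, 0], [22, 42, 5], 0],
    [[0, 0, 0], [44, 84, 10], 0],
    [[0, 0, 0], [66, 127, 15], 0],
    [[0, 0, 0], [88, 169, 20], 0],
    [[0, 0, 0], [110, 211, 30], 0]
  ]
}}

```text
clock: 0.65
position: [281.9, -387.3, 259.9]
ee_rot: [-0.097, 0.701, 0.099, 0.7]
contact_force: [1.1, 0.7, 0.4]
gripper_width: 85.2
```

Emit:
{"api": "arm_command", "payload": {
  "increments": [
    [[0, 0, 0], [22, 42, 0], 0],
    [[0, 0, 0], [44, 84, 0], 0],
    [[0, 0, 0], [66, 127, 0], 0],
    [[0, 0, 0], [88, 169, 0], 0],
    [[0, 0, 0], [110, 211, 0], 0]
  ]
}}

```text
clock: 1.15
position: [392.2, -174.4, 260.0]
ee_rot: [-0.097, 0.701, 0.099, 0.7]
contact_force: [0.3, -1.1, 0.1]
gripper_width: 85.2
```

Emit:
{"api": "arm_command", "payload": {
  "increments": [
    [[0, 0, 0], [22, 42, 0], 0],
    [[0, 0, 0], [44, 84, 0], 0],
    [[0, 0, 0], [66, 127, 0], 0],
    [[0, 0, 0], [88, 169, 0], 0],
    [[0, 0, 0], [110, 211, 0], 0]
  ]
}}

```text
clock: 1.65
position: [502.5, 38.6, 260.0]
ee_rot: [-0.097, 0.701, 0.099, 0.7]
contact_force: [1.0, -0.6, 0.1]
gripper_width: 85.2
```

Emit:
{"api": "arm_command", "payload": {
  "increments": [
    [[0, 0, 0], [20, 42, 0], 0],
    [[0, 0, 0], [40, 84, 0], 0],
    [[0, 0, 0], [60, 126, 0], 0],
    [[0, 0, 0], [80, 168, 0], 0],
    [[0, 0, 0], [95, 198, 0], 0]
  ]
}}

```text
clock: 2.15
position: [598.0, 239.2, 259.1]
ee_rot: [-0.098, 0.701, 0.1, 0.7]
contact_force: [-0.6, 0.5, 0.4]
gripper_width: 85.8
```

Run:
```python
from h import *
s=readout.read_state(); im,d=imaging.get_image("wrist"); cv2.imwrite("pics/w1.png",im); print(s["position"])
m=cv2.inRange(cv2.cvtColor(im,cv2.COLOR_BGR2HSV),(100,130,50),(118,255,255))
n,L,st,c=cv2.connectedComponentsWithStats(m)
for k in range(1,n):
    if st[k][4]>200:
        v,u=np.where((L==k)); P=pts("wrist",list(zip(u,v)),d,s); top=P[P[:,2]>np.percentile(P[:,2],95)-3]
        (x,y),r=cv2.minEnclosingCircle(top[:,:2].astype(np.float32)); print(st[k],c[k].round(),top[:,2].mean().round(1),(x,y),r)
```

```text
[598.014332   239.17873731 259.07705129]
[ 382   74   54   57 2321] [409. 102.] 143.1 (514.946533203125, 257.34674072265625) 41.38090896606445
```

View pics/w1.png

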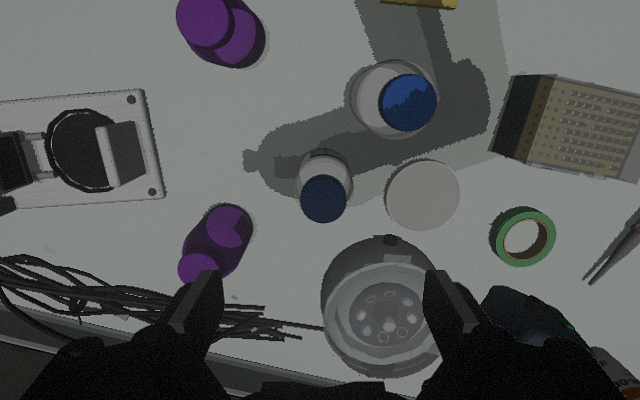

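The wrist view shows the short bottle's cap in shadow at (323,199), the tall bottle's at (408,102), and the fingers at the bottom. I'll cast the cap's ray onto z=112 as a check.

Run:
```python
from h import *
im=cv2.imread("pics/w1.png"); s=readout.read_state()
m=cv2.inRange(cv2.cvtColor(im,cv2.COLOR_BGR2HSV),(105,80,25),(125,255,110)); m[:160]=0;m[235:]=0;m[:,:280]=0;m[:,370:]=0
n,L,st,c=cv2.connectedComponentsWithStats(m); k=1+st[1:,4].argmax(); print(st[k],c[k])
print(onplane("wrist",[c[k]],112,s), onplane("wrist",[(408,102)],142,s))
```

```text
[ 301  175   45   48 1560] [322.96153846 199.33589744]
[[611.21361008 246.35343943 112.        ]] [[515.01929893 281.44025311 142.        ]]
```

Emit:
{"api": "arm_command", "payload": {
  "increments": [
    [[0, 0, 0], [13, 7, -30], 0],
    [[0, 0, 0], [13, 7, -75], 0],
    [[0, 0, 0], [13, 7, -120], 0],
    [[0, 0, 0], [13, 7, -160], 0],
    [[0, 0, 0], [13, 7, -181], 0]
  ]
}}

```text
clock: 2.7
position: [610.4, 248.0, 72.2]
ee_rot: [-0.099, 0.703, 0.1, 0.698]
contact_force: [-0.3, -0.1, 0.7]
gripper_width: 85.6
```

Emit:
{"api": "arm_command", "payload": {
  "increments": [
    [[0, 0, 0], [0, 0, 0], 0.3],
    [[0, 0, 0], [0, 0, 0], 0.6],
    [[0, 0, 0], [0, 0, 0], 1],
    [[0, 0, 0], [0, 0, 0], 1],
    [[0, 0, 0], [0, 0, 0], 1]
  ]
}}

```text
clock: 3.2
position: [610.6, 248.5, 73.1]
ee_rot: [-0.098, 0.702, 0.1, 0.698]
contact_force: [0.1, 0.7, -2.2]
gripper_width: 65.6
```

Emit:
{"api": "arm_command", "payload": {
  "increments": [
    [[0, 0, 0], [0, 0, 2], 1],
    [[0, 0, 0], [0, 0, 2], 1],
    [[0, 0, 0], [0, 0, 2], 1],
    [[0, 0, 0], [0, 0, 2], 1],
    [[0, 0, 0], [0, 0, 2], 1]
  ]
}}

```text
clock: 3.7
position: [610.5, 248.4, 75.0]
ee_rot: [-0.099, 0.702, 0.1, 0.698]
contact_force: [1.3, -0.0, -2.3]
gripper_width: 66.1
```

Emit:
{"api": "arm_command", "payload": {
  "increments": [
    [[0, 0, 0], [0, 0, 2], 1],
    [[0, 0, 0], [0, 0, 2], 1],
    [[0, 0, 0], [0, 0, 2], 1],
    [[0, 0, 0], [0, 0, 2], 1],
    [[0, 0, 0], [0, 0, 2], 1]
  ]
}}

```text
clock: 4.2
position: [610.5, 248.4, 76.9]
ee_rot: [-0.099, 0.702, 0.1, 0.698]
contact_force: [-0.0, -0.0, -2.5]
gripper_width: 65.7
```

Emit:
{"api": "arm_command", "payload": {
  "increments": [
    [[0, 0, 0], [0, 0, 0], 1],
    [[0, 0, 0], [0, 0, 0], 1],
    [[0, 0, 0], [0, 0, 0], 1],
    [[0, 0, 0], [0, 0, 0], 1],
    [[0, 0, 0], [0, 0, 0], 1]
  ]
}}

```text
clock: 4.7
position: [610.5, 248.4, 77.0]
ee_rot: [-0.099, 0.702, 0.1, 0.698]
contact_force: [-0.3, -0.3, -2.9]
gripper_width: 65.8
```

The fingers stopped at 66 mm, which doesn't match the 33 mm cap. I'll look before going on.

Run:
```python
from h import *
s=readout.read_state(); print(s)
im,d=imaging.get_image("wrist"); sc,_=imaging.get_image("scene")
cv2.imwrite("pics/w2.png",np.r_[cv2.resize(im,(480,300)),cv2.resize(sc[170:320,150:390],(480,300),interpolation=cv2.INTER_CUBIC)])
```

```text
{'clock': 4.7, 'joints': array([ 0.62908953,  0.57749754, -0.08211729, -0.00584132, -0.91571636,
       -1.91480206]), 'joint_vel': array([4.84964794e-05, 4.50969688e-04, 2.11026289e-04, 1.89528607e-05,
       4.61591811e-04, 1.35306767e-03]), 'joint_efforts': array([-7.08703419e-05, -4.70869124e+01,  1.67730939e+01,  3.84658545e+00,
       -1.21929476e-02, -3.44877812e-06]), 'position': array([610.52886256, 248.36919717,  76.97527238]), 'ee_rot': array([-0.09850613,  0.70229152,  0.09989706,  0.69792818]), 'contact_force': array([-0.29419352, -0.33264648, -2.88987048]), 'wrist_torque': array([-0.05991892, -0.04089301, -0.00499771]), 'gripper_width': 65.77869850665317}
```

View pics/w2.png

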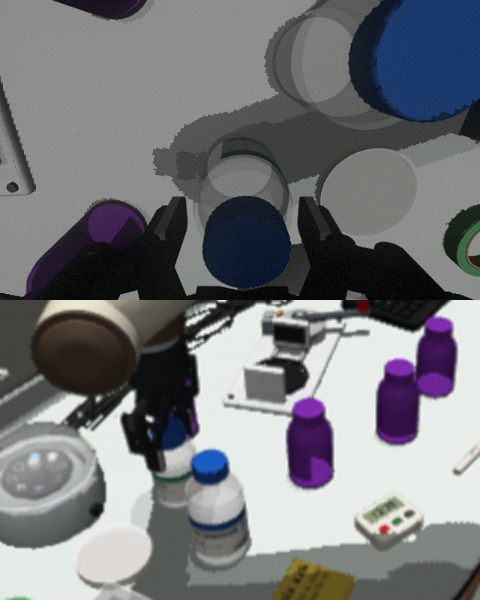

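Run:
```python
from h import *
s=readout.read_state(); im,d=imaging.get_image("wrist")
uv=[(329,u) for u in (275,300,324,350,370)]+[(235,300),(225,275),(415,300),(425,275),(400,215),(330,215)]
print(np.c_[uv,pts("wrist",uv,d,s)].round(1))
e,dd=rays("wrist",[(271,324),(387,324)],s); print(d[324,271:390:8].round(0))
```

```text
[[ 3.290e+02  2.750e+02  5.903e+02  2.445e+02  1.148e+02]
 [ 3.290e+02  3.000e+02  5.950e+02  2.458e+02  1.222e+02]
 [ 3.290e+02  3.240e+02  6.027e+02  2.480e+02  1.239e+02]
 [ 3.290e+02  3.500e+02  6.135e+02  2.512e+02  1.230e+02]
 [ 3.290e+02  3.700e+02  6.220e+02  2.537e+02  1.227e+02]
 [ 2.350e+02  3.000e+02  6.149e+02  2.151e+02  1.064e+02]
 [ 2.250e+02  2.750e+02  6.105e+02  2.083e+02  9.840e+01]
 [ 4.150e+02  3.000e+02  5.925e+02  2.771e+02  1.129e+02]
 [ 4.250e+02  2.750e+02  5.924e+02  2.875e+02  9.070e+01]
 [ 4.000e+02  2.150e+02  5.964e+02  2.982e+02 -4.000e-01]
 [ 3.300e+02  2.150e+02  5.811e+02  2.429e+02  8.120e+01]]
[119. 114. 116. 115. 115. 115. 116. 115. 115. 114. 116. 114. 115. 116.
 116.]
```

The cap top now reads z≈123. The bottle is held by its shoulder and slightly lifted. I'll set it down, open, and grip higher.

Emit:
{"api": "arm_command", "payload": {
  "increments": [
    [[0, 0, 0], [0, 0, -1], 1],
    [[0, 0, 0], [0, 0, -2], 1],
    [[0, 0, 0], [0, 0, -3], 1],
    [[0, 0, 0], [0, 0, -4], 1],
    [[0, 0, 0], [0, 0, -4.5], 1]
  ]
}}

```text
clock: 5.35
position: [610.5, 248.4, 72.3]
ee_rot: [-0.099, 0.702, 0.1, 0.698]
contact_force: [-0.4, -0.4, -2.3]
gripper_width: 65.7
```

Emit:
{"api": "arm_command", "payload": {
  "increments": [
    [[0, 0, 0], [0, 0, -1], 1],
    [[0, 0, 0], [0, 0, -2], 1],
    [[0, 0, 0], [0, 0, -3], 1],
    [[0, 0, 0], [0, 0, -4], 1],
    [[0, 0, 0], [0, 0, -4], 1]
  ]
}}

```text
clock: 5.85
position: [612.1, 248.6, 70.5]
ee_rot: [-0.099, 0.701, 0.1, 0.699]
contact_force: [0.3, -2.1, 7.0]
gripper_width: 65.5
```

Emit:
{"api": "arm_command", "payload": {
  "increments": [
    [[0, 0, 0], [0, 0, 1], 0],
    [[0, 0, 0], [0, 0, 1], 0],
    [[0, 0, 0], [0, 0, 1], 0],
    [[0, 0, 0], [0, 0, 8], 0],
    [[0, 0, 0], [0, 0, 14], 0]
  ]
}}

```text
clock: 6.35
position: [612.1, 248.7, 84.8]
ee_rot: [-0.099, 0.701, 0.1, 0.699]
contact_force: [0.4, 0.4, -0.3]
gripper_width: 85.7
```

Emit:
{"api": "arm_command", "payload": {
  "increments": [
    [[0, 0, 0], [0, 0, 0], 0.5],
    [[0, 0, 0], [0, 0, 0], 1],
    [[0, 0, 0], [0, 0, 0], 1],
    [[0, 0, 0], [0, 0, 0], 1],
    [[0, 0, 0], [0, 0, 0], 1]
  ]
}}

```text
clock: 6.85
position: [612.4, 248.5, 85.4]
ee_rot: [-0.099, 0.701, 0.1, 0.699]
contact_force: [-0.1, -1.3, 4.7]
gripper_width: 43.4
```

Emit:
{"api": "arm_command", "payload": {
  "increments": [
    [[0, 0, 0], [0, 0, 0], 1],
    [[0, 0, 0], [0, 0, 0], 1],
    [[0, 0, 0], [0, 0, 0], 1],
    [[0, 0, 0], [0, 0, 0], 1],
    [[0, 0, 0], [0, 0, 0], 1]
  ]
}}

```text
clock: 7.35
position: [612.4, 248.5, 85.4]
ee_rot: [-0.099, 0.701, 0.1, 0.699]
contact_force: [-0.5, -1.9, 3.0]
gripper_width: 43.1
```

Emit:
{"api": "arm_command", "payload": {
  "increments": [
    [[0, 0, 0], [0, 0, 0], 0.2],
    [[0, 0, 0], [0, 0, 0], 0.2],
    [[0, 0, 0], [0, 0, 4], 0.2],
    [[0, 0, 0], [0, 0, 8], 0.2],
    [[0, 0, 0], [0, 0, 8], 0.2]
  ]
}}

```text
clock: 7.85
position: [612.9, 248.8, 94.3]
ee_rot: [-0.099, 0.7, 0.101, 0.7]
contact_force: [0.6, -0.1, -0.3]
gripper_width: 68.2
```

Emit:
{"api": "arm_command", "payload": {
  "increments": [
    [[0, 0, 0], [0, 0, 0], 1],
    [[0, 0, 0], [0, 0, 0], 1],
    [[0, 0, 0], [0, 0, 0], 1],
    [[0, 0, 0], [0, 0, 0], 1],
    [[0, 0, 0], [0, 0, 0], 1]
  ]
}}

```text
clock: 8.35
position: [613.5, 248.8, 95.3]
ee_rot: [-0.099, 0.7, 0.101, 0.701]
contact_force: [0.9, -1.2, 5.0]
gripper_width: 42.0
```

Emit:
{"api": "arm_command", "payload": {
  "increments": [
    [[0, 0, 0], [0, 0, 0], 1],
    [[0, 0, 0], [0, 0, 0], 1],
    [[0, 0, 0], [0, 0, 0], 1],
    [[0, 0, 0], [0, 0, 0], 1],
    [[0, 0, 0], [0, 0, 0], 1]
  ]
}}

```text
clock: 8.85
position: [613.6, 248.8, 95.4]
ee_rot: [-0.099, 0.7, 0.101, 0.701]
contact_force: [-0.9, -1.5, 4.3]
gripper_width: 42.6
```

Both heights stop at about 43, which means a vertical wall: it is the cap, and the width reading runs high. I'll regrip 8 mm lower for better overlap, then test the lift.

Emit:
{"api": "arm_command", "payload": {
  "increments": [
    [[0, 0, 0], [0, 0, 0], 0.2],
    [[0, 0, 0], [0, 0, 0], 0.2],
    [[0, 0, 0], [-1, -1, -4], 0.2],
    [[0, 0, 0], [-1, -1, -8], 0.2],
    [[0, 0, 0], [-1, -1, -8], 0.2]
  ]
}}

```text
clock: 9.35
position: [611.8, 247.5, 86.1]
ee_rot: [-0.099, 0.7, 0.1, 0.7]
contact_force: [-0.3, 0.7, -0.1]
gripper_width: 68.3
```

Emit:
{"api": "arm_command", "payload": {
  "increments": [
    [[0, 0, 0], [0, 0, 0], 1],
    [[0, 0, 0], [0, 0, 0], 1],
    [[0, 0, 0], [0, 0, 0], 1],
    [[0, 0, 0], [0, 0, 0], 1],
    [[0, 0, 0], [0, 0, 0], 1]
  ]
}}

```text
clock: 9.85
position: [611.9, 247.3, 86.3]
ee_rot: [-0.099, 0.7, 0.1, 0.7]
contact_force: [0.7, -1.8, 1.5]
gripper_width: 43.4
```

Emit:
{"api": "arm_command", "payload": {
  "increments": [
    [[0, 0, 0], [0, 0, 3], 1],
    [[0, 0, 0], [0, 0, 8], 1],
    [[0, 0, 0], [0, 0, 14], 1],
    [[0, 0, 0], [0, 0, 20], 1],
    [[0, 0, 0], [0, 0, 20], 1]
  ]
}}

```text
clock: 10.35
position: [612.6, 247.8, 107.8]
ee_rot: [-0.099, 0.699, 0.101, 0.701]
contact_force: [-0.4, 0.5, -2.8]
gripper_width: 43.5
```

Run:
```python
from h import *
s=readout.read_state(); print(s["contact_force"],s["wrist_torque"]); im,d=imaging.get_image("wrist")
cv2.imwrite("pics/w3.png",im)
uv=[(329,u) for u in (300,324,350,370)]
print(np.c_[uv,pts("wrist",uv,d,s)].round(1))
```

```text
[-0.39696589  0.5372479  -2.83665654] [ 0.04497618 -0.02111772  0.01355089]
[[329.  300.  606.4 248.3 137.9]
 [329.  324.  616.9 251.4 137.8]
 [329.  350.  630.  255.3 136.3]
 [329.  370.  720.4 283.8  49.8]]
```

View pics/w3.png

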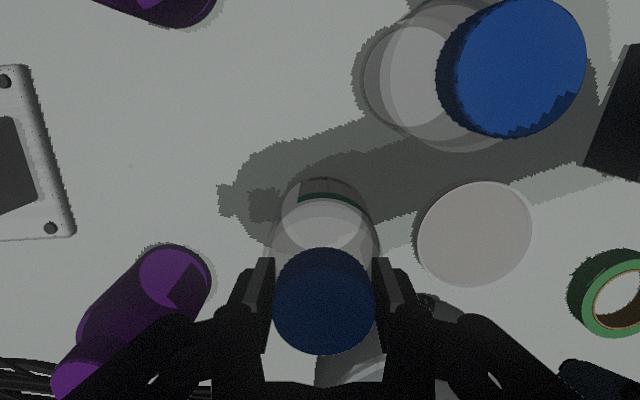

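The bottle is lifted: the cap is between the pads, 2.8 N of weight shows, and the cap top is at z≈137, up 22 mm. Underside = TCP z − 86. Next I'll raise it to clear the purple bottles and carry it over.

Run:
```python
from h import *
s=readout.read_state(); print(onplane("wrist",[(323,301)],137,s), s["position"])
```

```text
[[607.30276213 246.13451513 137.        ]] [612.25537689 247.63543125 107.10914578]
```

Emit:
{"api": "arm_command", "payload": {
  "increments": [
    [[0, 0, 0], [0, 0, 30], 1],
    [[0, 0, 0], [0, 0, 65], 1],
    [[0, 0, 0], [0, 0, 100], 1],
    [[0, 0, 0], [0, 0, 120], 1],
    [[0, 0, 0], [0, -20, 125], 1]
  ]
}}

```text
clock: 10.9
position: [613.4, 229.6, 235.3]
ee_rot: [-0.099, 0.697, 0.102, 0.702]
contact_force: [0.8, -0.6, -3.1]
gripper_width: 43.1
```

Emit:
{"api": "arm_command", "payload": {
  "increments": [
    [[0, 0, 0], [4, -25, 0], 1],
    [[0, 0, 0], [8, -60, 0], 1],
    [[0, 0, 0], [12, -95, 0], 1],
    [[0, 0, 0], [17, -130, 0], 1],
    [[0, 0, 0], [21, -160, 0], 1]
  ]
}}

```text
clock: 11.4
position: [633.4, 67.0, 234.0]
ee_rot: [-0.099, 0.698, 0.102, 0.701]
contact_force: [0.3, 0.2, -2.9]
gripper_width: 42.9
```

Run:
```python
from h import *
s=readout.read_state(); im,d=imaging.get_image("wrist"); cv2.imwrite("pics/w4.png",im); np.save("pics/w4.npy",d)
import pickle; pickle.dump(s,open("pics/w4.pkl","wb"))
i,K,D=cam("wrist"); e,Rm=pose("wrist",s)
for P in([657,-16,18],[700.4,-134.4,53],[625.6,-204.8,90]):
    c=Rm.T@(np.array(P)-e); print(cv2.projectPoints(c.reshape(1,1,3),np.zeros(3),np.zeros(3),K,D)[0].ravel())
```

```text
[239.49451009 166.32451225]
[102.5357321  183.50638865]
[-3.44777018 85.338757  ]
```

View pics/w4.png

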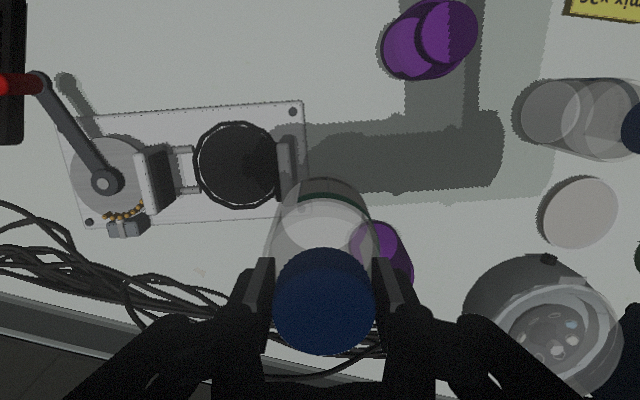

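The ring is seen at (238,165) and the hub at (103,183). The predictions from the top camera were (239.5,166.3) and (102.5,183.5), so the guard pose is confirmed to about 1 mm. I'll go over the ring and lower.

Emit:
{"api": "arm_command", "payload": {
  "increments": [
    [[0, 0, 0], [9, -28, 0], 1],
    [[0, 0, 0], [18, -56, 0], 1],
    [[0, 0, 0], [25, -78, 0], 1],
    [[0, 0, 0], [26.5, -82.5, -10], 1],
    [[0, 0, 0], [26.5, -82.5, -20], 1]
  ]
}}

```text
clock: 11.95
position: [659.3, -20.6, 212.4]
ee_rot: [-0.097, 0.7, 0.1, 0.701]
contact_force: [-0.7, 0.3, -2.5]
gripper_width: 43.3
```

Emit:
{"api": "arm_command", "payload": {
  "increments": [
    [[0, 0, 0], [0, 0, -25], 1],
    [[0, 0, 0], [0, 0, -50], 1],
    [[0, 0, 0], [0, 0, -75], 1],
    [[0, 0, 0], [0, 0, -85], 1],
    [[0, 0, 0], [0, 0, -90], 1]
  ]
}}

```text
clock: 12.45
position: [658.2, -19.9, 120.5]
ee_rot: [-0.097, 0.701, 0.1, 0.699]
contact_force: [-0.3, 0.3, -2.5]
gripper_width: 42.7
```

Emit:
{"api": "arm_command", "payload": {
  "increments": [
    [[0, 0, 0], [1, 2, -6], 1],
    [[0, 0, 0], [1.5, 4, -12], 1],
    [[0, 0, 0], [1.5, 4, -16], 1],
    [[0, 0, 0], [1.5, 4, -19], 1],
    [[0, 0, 0], [1.5, 4, -20], 1]
  ]
}}

```text
clock: 12.95
position: [659.7, -16.0, 100.5]
ee_rot: [-0.097, 0.701, 0.1, 0.699]
contact_force: [-0.4, 0.2, -2.4]
gripper_width: 42.8
```

Run:
```python
from h import *
s=readout.read_state(); im,d=imaging.get_image("wrist"); print(s["position"],s["contact_force"])
uv=[(323,u) for u in (285,300,315)]; print(pts("wrist",uv,d,s).round(1))
t,_=imaging.get_image("scene"); cv2.imwrite("pics/s5.png",np.r_[cv2.resize(im,(480,300)),cv2.resize(t[130:280,220:460],(480,300),interpolation=cv2.INTER_CUBIC)])
```

```text
[659.71318917 -15.96595798 100.45404069] [-0.38780977  0.18410265 -2.37546327]
[[648.3 -19.4 130.3]
 [654.9 -17.5 129.7]
 [661.6 -15.5 129.3]]
```

View pics/s5.png

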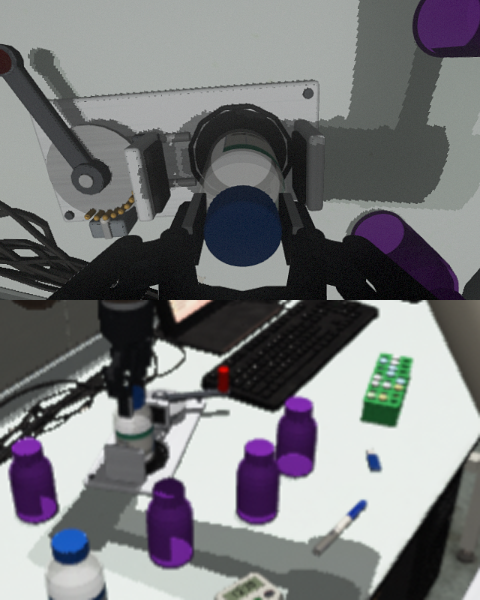

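The bottle is inside the ring between fence and jaw, with the cap top at 129.8, so the underside is about 2 mm above the plate. I'll lower until contact.

Emit:
{"api": "arm_command", "payload": {
  "increments": [
    [[0, 0, 0], [0, 0, -1], 1],
    [[0, 0, 0], [0, 0, -2], 1],
    [[0, 0, 0], [0, 0, -2.5], 1],
    [[0, 0, 0], [0, 0, -3], 1],
    [[0, 0, 0], [0, 0, -3], 1]
  ]
}}

```text
clock: 13.55
position: [660.2, -16.1, 98.3]
ee_rot: [-0.097, 0.7, 0.1, 0.7]
contact_force: [-0.5, 0.2, 0.5]
gripper_width: 42.8
```

Emit:
{"api": "arm_command", "payload": {
  "increments": [
    [[0, 0, 0], [0, 0, 0], 0.3],
    [[0, 0, 0], [0, 0, 0], 0.4],
    [[0, 0, 0], [0, 0, 0], 0.5],
    [[0, 0, 0], [0, 0, 0], 0.3],
    [[0, 0, 0], [0, 0, 0], 0]
  ]
}}

```text
clock: 14.05
position: [660.1, -16.1, 98.2]
ee_rot: [-0.097, 0.701, 0.1, 0.7]
contact_force: [-0.7, 0.1, -0.1]
gripper_width: 71.4
```

Emit:
{"api": "arm_command", "payload": {
  "increments": [
    [[0, 0, 0], [0, 0, 0], 0],
    [[0, 0, 0], [0, 0, 5], 0],
    [[0, 0, 0], [0, 0, 25], 0],
    [[0, 0, 0], [0, 0, 50], 0],
    [[0, 0, 0], [0, 0, 75], 0]
  ]
}}

```text
clock: 14.55
position: [660.0, -16.1, 174.1]
ee_rot: [-0.097, 0.701, 0.1, 0.7]
contact_force: [-0.0, -0.6, -0.6]
gripper_width: 85.5
```

Run:
```python
from h import *
s=readout.read_state(); im,d=imaging.get_image("wrist"); print(s["position"],s["gripper_width"])
cv2.imwrite("pics/w6.png",im)
m=cv2.inRange(cv2.cvtColor(im,cv2.COLOR_BGR2HSV),(103,80,25),(125,255,255))
n,L,st,c=cv2.connectedComponentsWithStats(m)
for k in range(1,n):
    if st[k][4]>500:
        v,u=np.where(L==k); P=pts("wrist",list(zip(u,v)),d,s); z=np.median(P[:,2]); q=abs(P[:,2]-z)<4
        (x,y),r=cv2.minEnclosingCircle(np.c_[u,v][q].astype(np.float32)); print(st[k],c[k],z,(x,y),r,onplane("wrist",[(x,y)],z,s))
```

```text
[659.96163937 -16.11189632 174.10091806] 85.53191111687188
[ 288  195   67   70 3682] [320.89679522 229.92992939] 127.70937178081857 (320.99432373046875, 231.56488037109375) 33.83283996582031 [[659.58616303 -17.28098276 127.70937178]]
```

View pics/w6.png

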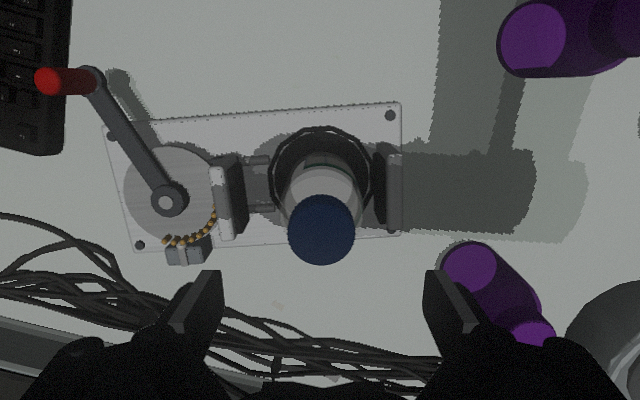

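The bottle stands in the ring, cap at (321,231): (659.6,−17.3), z 127.7, about 3 mm from centre. The knob top is at (47,81) and the hub at (168,201).

Run:
```python
from h import *
s=readout.read_state(); im=cv2.imread("pics/w6.png")
k=onplane("wrist",[(47,81)],90,s)[0]; h=onplane("wrist",[(168,201)],53,s)[0]
print(k,h,np.linalg.norm((k-h)[:2]),np.degrees(np.arctan2(*(k-h)[[1,0]])),s["joints"])
c=np.array([657.,-16]);a=np.radians(-69.8);p=c+125*np.array([np.cos(a),np.sin(a)]); print("pivot",p, k[:2]-p,np.hypot(*(k[:2]-p)))
```

```text
[ 629.55672192 -208.78464399   90.        ] [ 705.40902241 -135.0134327    53.        ] 105.81003310387426 -135.79686633460577 [ 2.18526163e-01  4.81140130e-01  3.04564811e-02 -1.40935485e-03
 -1.11196070e+00 -1.50763287e+00]
pivot [ 700.16227487 -133.31162784] [-70.60555295 -75.47301615] 103.35047302076266
```

Run:
```python
from h import *
d=np.load("pics/top0.npy")
uv=[(u,v) for v in (45,80,115,126,133,142) for u in (398,404,415,440)]
print(np.c_[uv,pts("top",uv,d)].round(0))
```

```text
[[ 3.980e+02  4.500e+01  9.210e+02 -2.610e+02  2.390e+02]
 [ 4.040e+02  4.500e+01  9.220e+02 -2.770e+02  2.370e+02]
 [ 4.150e+02  4.500e+01  8.560e+02 -2.720e+02  3.460e+02]
 [ 4.400e+02  4.500e+01  8.550e+02 -3.270e+02  3.480e+02]
 [ 3.980e+02  8.000e+01  9.140e+02 -2.980e+02  5.900e+01]
 [ 4.040e+02  8.000e+01  8.180e+02 -2.650e+02  2.550e+02]
 [ 4.150e+02  8.000e+01  8.190e+02 -2.930e+02  2.530e+02]
 [ 4.400e+02  8.000e+01  8.190e+02 -3.540e+02  2.510e+02]
 [ 3.980e+02  1.150e+02  7.770e+02 -2.740e+02  1.310e+02]
 [ 4.040e+02  1.150e+02  7.770e+02 -2.910e+02  1.300e+02]
 [ 4.150e+02  1.150e+02  7.780e+02 -3.210e+02  1.270e+02]
 [ 4.400e+02  1.150e+02  7.770e+02 -3.890e+02  1.290e+02]
 [ 3.980e+02  1.260e+02  7.620e+02 -2.820e+02  8.700e+01]
 [ 4.040e+02  1.260e+02  7.610e+02 -2.990e+02  8.700e+01]
 [ 4.150e+02  1.260e+02  7.620e+02 -3.310e+02  8.400e+01]
 [ 4.400e+02  1.260e+02  7.620e+02 -4.030e+02  8.200e+01]
 [ 3.980e+02  1.330e+02  7.700e+02 -3.010e+02  0.000e+00]
 [ 4.040e+02  1.330e+02  7.700e+02 -3.190e+02  0.000e+00]
 [ 4.150e+02  1.330e+02  7.690e+02 -3.530e+02  1.000e+00]
 [ 4.400e+02  1.330e+02  4.020e+02 -4.500e+01  1.102e+03]
 [ 3.980e+02  1.420e+02  7.410e+02 -2.990e+02  2.000e+00]
 [ 4.040e+02  1.420e+02  7.410e+02 -3.170e+02  2.000e+00]
 [ 4.150e+02  1.420e+02  7.400e+02 -3.500e+02  4.000e+00]
 [ 4.400e+02  1.420e+02  7.360e+02 -4.230e+02  1.400e+01]]
```

Emit:
{"api": "arm_command", "payload": {
  "increments": [
    [[0, 0, 0], [-8, -40, 0], 0],
    [[0, 0, 0], [-16, -85, 0], 0],
    [[0, 0, 0], [-24, -130, 0], 0],
    [[0, 0, 0], [-32, -170, 0], 0],
    [[0, 0, 0], [-35, -190, 0], 0]
  ]
}}

```text
clock: 15.1
position: [626.6, -209.2, 179.9]
ee_rot: [-0.097, 0.697, 0.099, 0.703]
contact_force: [-0.1, -1.4, -0.5]
gripper_width: 85.6
```

Run:
```python
from h import *
s=readout.read_state(); im,d=imaging.get_image("wrist"); print(s["position"],s["ee_rot"])
cv2.imwrite("pics/w7.png",im)
h=cv2.cvtColor(im,cv2.COLOR_BGR2HSV); m=cv2.inRange(h,(0,150,60),(8,255,255))|cv2.inRange(h,(174,150,60),(180,255,255))
v,u=np.where(m>0); P=pts("wrist",list(zip(u,v)),d,s); q=P[:,2]>84; print(len(u),P[:,2].max())
(x,y),r=cv2.minEnclosingCircle(np.c_[u,v][q].astype(np.float32)); print((x,y),r,onplane("wrist",[(x,y)],90,s),P[q].mean(0), P[~q].mean(0))
```

```text
[ 626.64075505 -209.19321188  179.94994147] [-0.09749702  0.69743553  0.09864578  0.70309816]
29 89.44271361931825
(325.0, 203.0) 10.816754341125488 [[ 623.47166217 -208.61968441   90.        ]] [ 621.8852829  -207.8412333    87.24974289] [nan nan nan]<stdin>:6: RuntimeWarning: Mean of empty slice.
  ret = um.true_divide(
```

View pics/w7.png

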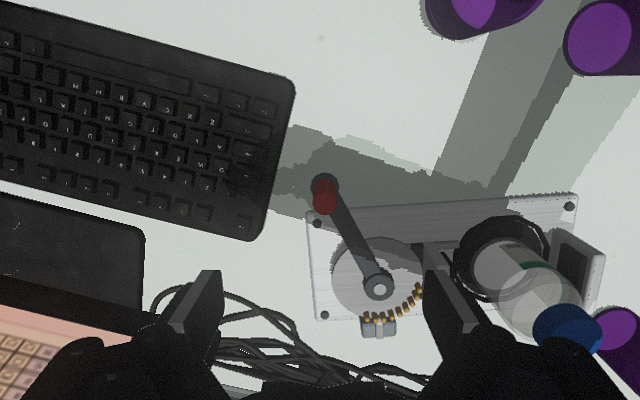

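The knob is at (325,203), giving (623.5,−208.6), and it is centred between the open fingers. I'll descend and pinch.

Emit:
{"api": "arm_command", "payload": {
  "increments": [
    [[0, 0, 0], [-2, 1, -30], 0],
    [[0, 0, 0], [-2, 1, -65], 0],
    [[0, 0, 0], [-2, 1, -95], 0],
    [[0, 0, 0], [-2, 1, -110], 0],
    [[0, 0, 0], [-2, 1, -114], 0]
  ]
}}

```text
clock: 15.65
position: [623.0, -209.6, 63.4]
ee_rot: [-0.097, 0.699, 0.098, 0.702]
contact_force: [0.1, -0.2, 1.0]
gripper_width: 85.5
```

Emit:
{"api": "arm_command", "payload": {
  "increments": [
    [[0, 0, 0], [0, 0, 0], 0.3],
    [[0, 0, 0], [0, 0, 0], 0.5],
    [[0, 0, 0], [0, 0, 0], 0.7],
    [[0, 0, 0], [0, 0, 0], 1],
    [[0, 0, 0], [0, 0, 0], 1]
  ]
}}

```text
clock: 16.15
position: [623.3, -209.1, 64.5]
ee_rot: [-0.096, 0.699, 0.098, 0.702]
contact_force: [-1.0, 2.1, 4.2]
gripper_width: 15.9
```

Emit:
{"api": "arm_command", "payload": {
  "increments": [
    [[0, 0, 0], [0, 0, 0], 1],
    [[0, 0, 0], [0, 0, 0], 1],
    [[0, 0, 0], [0, 0, 0], 1],
    [[0, 0, 0], [0, 0, 0], 1],
    [[0, 0, 0], [0, 0, 0], 1]
  ]
}}

```text
clock: 16.65
position: [623.3, -209.0, 64.6]
ee_rot: [-0.096, 0.699, 0.098, 0.702]
contact_force: [-1.4, 1.4, 1.8]
gripper_width: 16.3
```

The knob is pinched at a reading of 16 mm. First click: a 12° arc, turning the tool along with it.

Emit:
{"api": "arm_command", "payload": {
  "increments": [
    [[0, 0, -2.4], [-3, 3.2, 0], 1],
    [[0, 0, -4.8], [-5.8, 6.6, 0], 1],
    [[0, 0, -7.2], [-8.5, 10.1, 0], 1],
    [[0, 0, -9.6], [-11, 13.7, 0], 1],
    [[0, 0, -12], [-13.4, 17.4, 0], 1]
  ]
}}

```text
clock: 17.15
position: [610.5, -192.5, 64.6]
ee_rot: [-0.023, 0.705, 0.024, 0.709]
contact_force: [0.8, -2.1, -1.1]
gripper_width: 15.7
```

Emit:
{"api": "arm_command", "payload": {
  "increments": [
    [[0, 0, -2.4], [-2.4, 4, 0], 1],
    [[0, 0, -4.8], [-4.6, 8, 0], 1],
    [[0, 0, -7.2], [-6.7, 12.2, 0], 1],
    [[0, 0, -9.6], [-8.6, 16.5, 0], 1],
    [[0, 0, -12], [-10.1, 20.6, 0], 1]
  ]
}}

```text
clock: 17.65
position: [600.7, -172.7, 64.6]
ee_rot: [0.051, 0.703, -0.051, 0.708]
contact_force: [-0.3, -1.8, -0.6]
gripper_width: 15.8
```

Run:
```python
from h import *
s=readout.read_state(); im,d=imaging.get_image("wrist"); t,_=imaging.get_image("top"); print(s["position"],s["contact_force"])
cv2.imwrite("pics/w8.png",np.r_[cv2.resize(im,(480,300)),cv2.resize(t[130:230,270:430],(480,300),interpolation=cv2.INTER_CUBIC)])
```

```text
[ 600.69731916 -172.71136477   64.60837258] [-0.26043744 -1.75859495 -0.64163962]
```

View pics/w8.png

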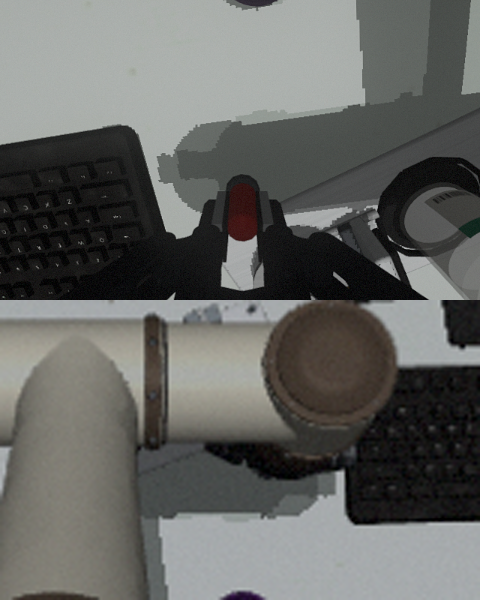

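The knob is still firmly between the pads and following. For click 3 I'll go in two halves to feel the hump.

Emit:
{"api": "arm_command", "payload": {
  "increments": [
    [[0, 0, -1.2], [-0.8, 2.3, 0], 1],
    [[0, 0, -2.4], [-1.6, 4.6, 0], 1],
    [[0, 0, -3], [-2, 5.8, 0], 1],
    [[0, 0, -3.6], [-2.3, 7, 0], 1],
    [[0, 0, -4], [-2.5, 8, 0], 1]
  ]
}}

```text
clock: 18.25
position: [598.2, -165.1, 64.6]
ee_rot: [0.075, 0.701, -0.076, 0.706]
contact_force: [1.2, -4.7, -1.0]
gripper_width: 15.9
```

Emit:
{"api": "arm_command", "payload": {
  "increments": [
    [[0, 0, -2], [-0.9, 3.6, 0], 1],
    [[0, 0, -4], [-1.7, 7.2, 0], 1],
    [[0, 0, -6], [-2.4, 10.8, 0], 1],
    [[0, 0, -8], [-3, 14.2, 0], 1],
    [[0, 0, -8], [-3, 14.2, 0], 1]
  ]
}}

```text
clock: 18.75
position: [595.1, -150.6, 64.6]
ee_rot: [0.123, 0.694, -0.125, 0.698]
contact_force: [0.9, -1.2, -2.2]
gripper_width: 15.8
```

Emit:
{"api": "arm_command", "payload": {
  "increments": [
    [[0, 0, -1.2], [-0.2, 2.3, 0], 1],
    [[0, 0, -2.4], [-0.4, 4.6, 0], 1],
    [[0, 0, -3], [-0.5, 5.8, 0], 1],
    [[0, 0, -3.6], [-0.6, 7, 0], 1],
    [[0, 0, -4], [-0.7, 8, 0], 1]
  ]
}}

```text
clock: 19.25
position: [594.2, -143.2, 64.6]
ee_rot: [0.148, 0.689, -0.15, 0.694]
contact_force: [0.3, -5.7, -0.9]
gripper_width: 15.8
```

Emit:
{"api": "arm_command", "payload": {
  "increments": [
    [[0, 0, -2], [-0.1, 3.5, 0], 1],
    [[0, 0, -4], [0, 7, 0], 1],
    [[0, 0, -6], [0, 10.5, 0], 1],
    [[0, 0, -8], [0.1, 13.5, 0], 1],
    [[0, 0, -8], [0.1, 13.5, 0], 1]
  ]
}}

```text
clock: 19.75
position: [594.2, -128.8, 64.6]
ee_rot: [0.195, 0.677, -0.198, 0.681]
contact_force: [-0.7, -0.2, -0.5]
gripper_width: 15.9
```

Run:
```python
from h import *
s=readout.read_state(); im,d=imaging.get_image("wrist"); t,_=imaging.get_image("scene"); print(s["position"],s["contact_force"],s["wrist_torque"],s["joint_vel"].round(3))
cv2.imwrite("pics/w9.png",np.r_[cv2.resize(im,(480,300)),cv2.resize(t[130:230,230:390],(480,300),interpolation=cv2.INTER_CUBIC)])
```

```text
[ 594.15533293 -128.84008844   64.61740978] [-0.68141069 -0.16521309 -0.52227931] [-0.03362486  0.12555486  0.26219796] [-0.006  0.001  0.001  0.001  0.001  0.032]
```

View pics/w9.png

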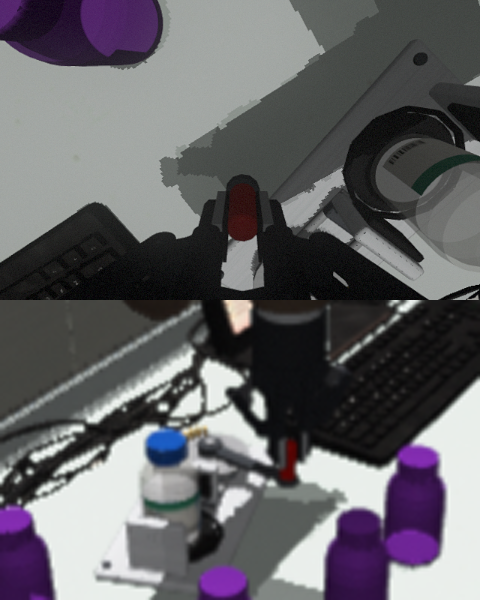

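The scene view shows the bottle upright in the ring, the jaw close to it, and the lever swung with its knob in the fingers. The chord travelled is 85.3 mm, which makes 47.9°. I'll hold, then check once more.

Emit:
{"api": "arm_command", "payload": {
  "increments": [
    [[0, 0, 0], [0, 0, 0], 1],
    [[0, 0, 0], [0, 0, 0], 1],
    [[0, 0, 0], [0, 0, 0], 1],
    [[0, 0, 0], [0, 0, 0], 1],
    [[0, 0, 0], [0, 0, 0], 1]
  ]
}}

```text
clock: 20.35
position: [594.1, -129.2, 64.6]
ee_rot: [0.195, 0.677, -0.197, 0.681]
contact_force: [-0.7, 0.6, 0.6]
gripper_width: 16.0
```

Run:
```python
from h import *
s=readout.read_state(); im,d=imaging.get_image("scene"); print(s["position"],s["contact_force"],s["joint_vel"].round(3))
m=cv2.inRange(cv2.cvtColor(im,cv2.COLOR_BGR2HSV),(100,130,60),(118,255,255)); n,L,st,c=cv2.connectedComponentsWithStats(m)
for k in range(1,n):
    if st[k][4]>80: print(st[k],onplane("scene",[c[k]],120,s).round(1),pts("scene",[c[k]],d).round(1))
h=cv2.cvtColor(im,cv2.COLOR_BGR2HSV); m=cv2.inRange(h,(0,150,60),(8,255,255)); m[:,:260]=0;m[:,400:]=0
v,u=np.where(m>0); print(len(u),np.median(pts("scene",list(zip(u,v)),d),0))
```

```text
[ 594.11560844 -129.19744619   64.61240593] [-0.74998954  0.60513561  0.57006528] [ 0.001  0.    -0.003 -0.002 -0.002 -0.001]
[279 172  13  13 129] [[660.8 -12.9 120. ]] [[657.   -8.5 123.6]]
[246 245  18  17 243] [[523.9 272.1 120. ]] [[509.5 285.5 137.7]]
49 [ 590.18553472 -122.84138833   62.02780921]
```

```bash
python3 -c "
from bench import arm; print(arm.job_done())"
```

```text
the job is handed in; nothing more can be done
None
```

The shorter, green-labelled bottle stands in the ring and the gripper is still holding the red knob at the fourth click. I handed the job in at about 20.4 s of the 61 s; it reports no verdict.

**What I did**
- The first grip, at TCP z≈72, caught the bottle's shoulder (about 66 mm opening). It lifted the bottle a few millimetres, so I set it down and gripped the cap higher up.
- I set the bottle in the ring, let go, pinched the knob and swung it 48° in four steps of 12°.

**Last checks**
- **Bottle:** after release, the wrist camera put the cap about 3 mm from the ring's centre with its top at z 127.7 mm (expected 128). At the end the scene camera put it about 5 mm from the centre by casting onto a plane, about 8 mm by depth. It looked upright after the fourth click.
- **Lever:** the knob travelled an 85 mm chord from its rest stop, which is about 47.8° or four clicks. The scene camera also saw the knob between the fingers there.
- **Arm:** joint speeds were near zero and the gripper was still closed on the knob.
- **Other objects:** the taller bottle's cap was still within a few millimetres of its first position. I did not measure the rack again, but nothing went near it.

**What disagreed**
- **Lever forces:** the resistance at the knob rose to 5–6 N on leaving clicks 3 and 4 and dropped afterwards, so each click could be felt. These are lower than the stated 9 N and 3 N, and resting at the fourth click it read about 0 ± 0.7 N. The count therefore rests more on the measured travel than on force.
- **Gripper width:** it read about 43 mm on the 33 mm cap and 16 mm on the 18 mm knob.

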